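# Wake the inspection camera and present a mirror to it

### The job

Get the inspection camera ready on its control box: press the long front key, then the left round key, then the right round key, one at a time, each fully down for about half a second and let up again, and do not press the middle round key. Then lift the mirror mount out of the parts tray and present it to the camera in the air: upright, the mirror facing squarely into the lens, its centre on the lens axis and 10 cm from the lens glass. The program finishes while the gripper is still holding the mirror mount there, motionless; leave the camera and everything else where it stands.

Things in the scene. Friction and masses are not known exactly. Their poses are not given: they have to be found in the camera images.
- control_box: Low grey box, fixed, 110 (x) x 136 (y) mm, black deck 27 mm high. Origin: underside centre; own x points from its front (long key, nearest the robot) to its back (cable plug), y to its left. Four plain grey keys stand 9 mm proud: a long one (54 mm along y, 20 mm along x) in front; behind it a row of three round ones, 22 mm across, 42 mm apart: left (+y), middle, right (-y).
- key_long_top (a point): Centre of the top face of the long front key, 36 mm above the table when up.
- key_left_top (a point): Centre of the top face of the left round key (box's own +y side), 36 mm above the table when up.
- key_right_top (a point): Centre of the top face of the right round key (box's own -y side), 36 mm above the table when up.
- key_middle_top (a point): Centre of the top face of the middle round key, which must not be pressed; 36 mm above the table.
- key_long (a joint): Long front key. Joint value: 0 up, grows to 0.006 m fully down; a spring pushes it back up (0.7 N at the start, 5 N fully down). Counts as pressed beyond 0.004.
- key_left (a joint): Left round key. Joint value: 0 up, grows to 0.006 m fully down; a spring pushes it back up (0.7 N at the start, 5 N fully down). Counts as pressed beyond 0.004.
- key_right (a joint): Right round key. Joint value: 0 up, grows to 0.006 m fully down; a spring pushes it back up (0.7 N at the start, 5 N fully down). Counts as pressed beyond 0.004.
- key_middle (a joint): Middle round key, not to be pressed (stays below 0.003). Joint value: 0 up, grows to 0.006 m fully down; a spring pushes it back up (0.7 N at the start, 5 N fully down). Counts as pressed beyond 0.004.
- tray: Grey parts tray fixed to the table, 130 (x) by 250 (y) mm, rim 12 mm high and 4 mm thick, floor 4 mm thick; two ribs 9 mm high above the table divide it into three bays 80 mm apart along y. Origin: centre of the underside. The mirror mount, a filter cube and a lens tube stand one in each bay, in any order.
- mirror_mount: Black mirror mount, loose, 0.09 kg. Origin: underside centre. Plates 48 (y) x 48 (z) mm fill x -17 to +3 mm; the round mirror on the x = -17 face looks along own -x. Two thumb screws (12 mm wide) reach back to x = +20 at (y,z) = (18,42), (-18,6). Grasp from above across the 48 mm width (along y; it lies roughly across the tray), pads at x = -7, z = 28 mm.
- mirror (a point): Centre of the mirror's front face: (-17, 0, 24) mm in the mirror mount's frame. Axes as the mirror mount.
- lens (a point): Centre of the camera's lens glass, 86 mm in front of the 20 mm post (top 245 mm high). The camera looks along its own -x, to the robot's side; z up. Lens barrel 38 mm across, body 42 mm square; lens axis level, 150 to 210 mm above the table. The mirror's centre belongs at (-100, 0, 0) mm in this frame, with the mirror mount's own x opposite to this x.
- camera_stand: The camera's stand, fixed to the table: a black foot 75 mm square and 10 mm high with the steel post. Origin: on the post's axis, underside. Its x axis is that of the lens.
- camera_height (a joint): Height setting of the camera head on its post: the lens axis stands 0.15 m plus this value above the table. Clamped; leave it.
- filter_cube_b: Bystander in the tray: black filter cube with a round window, 41 x 38 x 43 mm high. Origin: underside centre.
- lens_tube_a: Bystander in the tray: black round lens tube, 31 mm across, 30 mm high. Origin: underside centre.
- dial_gauge: Bystander: dial gauge lying flat, 103 x 58 x 20 mm. Origin: underside centre.
- marker: Bystander: marker pen lying flat, 133 x 14 x 15 mm. Origin: underside centre.
- oil_bottle: Bystander: small bottle with a black cap, 28 mm across, 66 mm high. Origin: underside centre.
- tweezers: Bystander: steel tweezers lying flat, 128 x 13 x 10 mm. Origin: underside centre.
Mind the look-alikes: they are no part of the job. Leave any green look-alike of the mirror_mount alone.

How it is judged (in metres and radians):
On the way, in this order (a step that is already met when the one before it is completed fails the run):
1. the long front key is pressed down alone (value of joint key_long above 0.004 m and value of joint each of key_left, key_right, key_middle below 0.0015 m), for 0.1 s.
2. then the left round key is pressed down alone (value of joint key_left above 0.004 m and value of joint each of key_long, key_right, key_middle below 0.0015 m), for 0.1 s.
3. then the right round key is pressed down alone (value of joint key_right above 0.004 m and value of joint each of key_long, key_left, key_middle below 0.0015 m), for 0.1 s.
4. then the mirror mount is lifted clear of the tray (height (world z) of mirror_mount above 0.06 m and contact force between mirror_mount and the fingers above 1 N), for 0.2 s.
At the end, for the whole second after the job is handed in: Mirror mount held in the fingers, at rest, clear of the camera; mirror centre 100+-16 mm from the lens glass, within 12 mm of its axis sideways and vertically, facing it within 0.15 rad, upright within 0.13 rad; keys up; bystanders within 25 mm and lens within 6 mm of their start (x of mirror in the frame of lens between -0.116 and -0.084 m and y of mirror in the frame of lens between -0.012 and 0.012 m and z of mirror in the frame of lens between -0.012 and 0.012 m and height (world z) of mirror_mount above 0.08 m and x of lens in the frame of mirror_mount below -0.05 m and angle between the x axis of mirror_mount and the x axis of lens, either way round below 0.15 rad and angle between mirror_mount's own z axis and vertical below 0.13 rad and linear speed of mirror_mount below 0.02 m/s and angular speed of mirror_mount below 0.15 rad/s and contact force between mirror_mount and the fingers above 1 N and contact force between mirror_mount and camera_stand below 0.2 N and value of joint each of key_long, key_left, key_right, key_middle below 0.0015 m and distance of each of filter_cube_b, lens_tube_a, dial_gauge, marker, oil_bottle, tweezers from where it was at the start of the episode below 0.025 m and distance of lens from where it was at the start of the episode below 0.006 m); the arm keeps its last pose, push and grip.
It fails at once if the middle round key is pressed (value of joint key_middle above 0.003 m).
It fails at once if the camera head is pushed off its height setting by more than 6 mm (distance of lens from where it was at the start of the episode above 0.006 m).
It fails at once if a bystander is moved by more than 25 mm (distance of any of filter_cube_b, lens_tube_a, dial_gauge, marker, oil_bottle, tweezers from where it was at the start of the episode above 0.025 m).
It also fails if it takes over 58 s, if anything falls off the work surface, if the arm or the gripper's body presses on something with over 40 N, if the wrist force passes 120 N, or if a joint passes its speed limit or range.

### The arm

A 6-joint arm with a two-finger parallel gripper is mounted at the origin on a cart in front of the work surface, level with it; the furniture and walls round the work are solid. World frame = base frame: x ahead of the robot, y to its left, z up, the work surface at z = 0. Lengths are in m, angles in degrees, forces in N, time in s.
With the tool pointing down it reaches from about 0.3 to 0.75 m from the base axis. Payload 8.5 kg.
Tool frame: the origin (TCP) lies midway between the tips of the shut fingers; the grasp point (between the pads) lies 19 mm behind it; y points along the fingers, z is the direction in which the jaws open and shut, and the axes are right-handed (so a half turn about y gives the same grasp; the last joint's range is limited). The gripper opens to 85 mm and grips with 20 to 120 N. Pads are 22 mm wide; open, the fingers measure 114 mm over their backs; the gripper's body (76 mm by 85 mm) begins 54 mm behind the grasp point. The pads swing forward as they close: fully open they stand 13 mm farther back than shut.
Start: joints at [-79.2, 21.807, 74.336, -0, 83.858, -12.336], TCP at [0.216, -0.506, 0.231] pointing down, gripper open.
Joint ranges: [-178.18, 178.18], [-50.72, 133.34], [12.68, 142.11], [-81.47, 261.47], [9.98, 163.14], [-165.26, 165.26]. Speed limits (degrees/s): [136.94, 136.94, 180, 180, 180, 180].

### API

Orientations are given as a 3x3 rotation matrix whose columns are the frame's x, y, z axes.
In Python, from rig import status, imaging, job gives the robot as it stands. The module is installed in compiled form; this text tells all that it offers.
- The arm moves only by the tool jog_arm, never from a script. Its argument "rows" is a list of rows, each an object of numbers: "hand": the opening, from 0 (shut) to 1 (fully open); "dx", "dy", "dz": the shift along the tool's x, y, z in cm; "ax", "ay", "az": the turn, a rotation vector about the tool's x, y, z in degrees. In form: [{"hand": .., "dx": .., "dy": .., "dz": .., "ax": .., "ay": .., "az": ..}, ...]. A call has exactly 5 rows; each row shifts and turns the commanded pose from where the row before left it, along the tool's axes as they then stand; what a row does not reach is not made up. A row lasts 1/12 s, in which the tool goes at most 41.7 mm and 7.16 degrees, less where a joint would pass 70% of its speed; a pose out of reach is approached as far as the arm can. A call is refused whole if a number of a shift passes 4.17 or a number of a turn 7.16, either way. A call with a gripper value outside its range is refused whole. The fingers move at their own pace and stop on an object; "newtons" is the grip in N (left out, the last holds). Time passes only in rows, so rows that do not move let the fingers close, or fill a call up. It gives the time, the measured TCP pose, the force and the opening at its end, in the units of the state.
- status.observe(): the state, without advancing time (a new reading comes with each control period).
- imaging.get_image(name): name is "scene" or "side" or "wrist"; returns the picture (384x512x3 uint8, red, green, blue); there is no depth.
- imaging.camera_model(name): a dict with "K" (3x3 intrinsics, pixels), "position" and "rotation" of the camera in the world; the wrist camera has in their place "tool_from_camera" (4x4, takes a point from camera to tool coordinates, whose origin is the TCP and whose axes are the tool frame's). Camera axes: x right, y down, z forward; pixel columns grow to the right and rows downward; lengths in m; the calibration is good to about 2 mm. A picture is of the moment at which its call begins: read the wrist's pose just before it. camera_model takes no time and is no camera call.
- job.close_job(): hands the job in, once; it reports no verdict.
The state is a dict: "time_s": time; "q": joint angles; "qvel": joint speeds; "joint_efforts": joint torques, N m; "position": TCP position; "tool_rot": TCP orientation; "ft_force": force on the tool from outside, world axes, zero at the start; "wrist_torque": the same for the moment, N m; "grip_width": finger opening in m.
Only numpy, scipy, OpenCV 4.12 (cv2) and the standard library are available. Lean on these libraries where they do the work, as an engineer would, in place of code of your own. Each camera call takes 0.05 s, during which the arm holds its last target.

## Working session

There is one attempt and no reset: what is moved stays moved. The work goes in short steps, Python scripts to look and compute and a tool call to move; the robot and the scene stay as the last step left them, time stands still between calls to the robot, and variables do not carry over. Pictures are saved under pics/ and viewed, and the job is handed in when it is done.

Besides the shell and the picture viewer there is one more tool, called after "Request:" as name([rows], argument=value, ...), one row to a line, values as JSON. jog_arm: Moves the arm, as the interface text tells. Its arguments: {"type":"object","properties":{"rows":{"type":"array"},"newtons":{"type":"number"}},"required":["rows"]}

```bash
mkdir -p pics; python3 - <<'E'
from rig import status, imaging
import cv2
s=status.observe(); print(s)
for n in ["scene","side","wrist"]:
    im=imaging.get_image(n); cv2.imwrite(f"pics/{n}0.png",im[:,:,::-1]); print(n,imaging.camera_model(n))
E
```

```text
{'time_s': 0.0, 'q': array([-7.91992703e+01,  2.18420654e+01,  7.43847497e+01,  1.82294632e-03,
        8.38596774e+01, -1.23353149e+01]), 'qvel': array([-0.07228916,  0.02037048,  0.09698261,  0.01451765,  0.03262522,
       -0.03681482]), 'joint_efforts': array([ 2.10949169e-03, -4.48455656e+01, -2.31281537e+01, -2.44447892e-05,
        4.74311950e-03, -7.23550158e-06]), 'position': array([ 0.2160565 , -0.50546427,  0.23070174]), 'tool_rot': array([[-9.19575888e-01, -2.51811851e-04,  3.92912359e-01],
       [-3.92912281e-01,  1.48876225e-03, -9.19574751e-01],
       [-3.53393268e-04, -9.99998860e-01, -1.46796984e-03]]), 'ft_force': array([ 0.19008544, -0.59880269,  0.1150421 ]), 'wrist_torque': array([-0.01686412, -0.02077758,  0.01864494]), 'grip_width': 0.08543595007298169}
scene {'K': array([[454.33099736,   0.        , 255.85755418],
       [  0.        , 454.33099736, 192.734022  ],
       [  0.        ,   0.        ,   1.        ]]), 'position': array([ 0.20966271, -0.64984744,  0.90063126]), 'rotation': array([[ 0.77884351, -0.49048253,  0.39093437],
       [-0.62697521, -0.
[... 283 characters left out ...]
0.47851059]), 'rotation': array([[-0.81019422, -0.23328491,  0.53773923],
       [-0.58600467,  0.30113881, -0.75227252],
       [ 0.01355967, -0.92460455, -0.38068697]])}
wrist {'K': array([[336.03355381,   0.        , 251.27553366],
       [  0.        , 336.03355381, 186.88381268],
       [  0.        ,   0.        ,   1.        ]]), 'tool_from_camera': array([[ 4.26239677e-04,  9.46690342e-01,  3.22144712e-01,
        -8.38705018e-02],
       [ 9.92109618e-05, -3.22144780e-01,  9.46690409e-01,
        -1.44068273e-01],
       [ 9.99999904e-01, -3.71556728e-04, -2.31232946e-04,
        -2.33706694e-04],
       [ 0.00000000e+00,  0.00000000e+00,  0.00000000e+00,
         1.00000000e+00]])}
```

View pics/scene0.png

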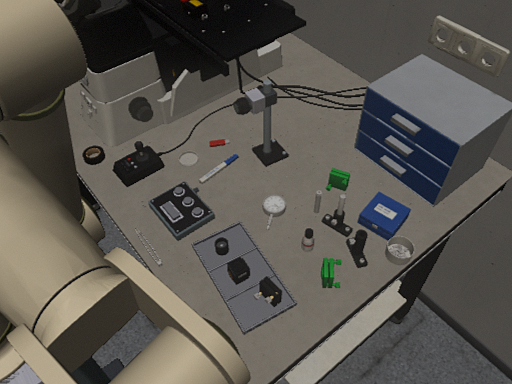

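View pics/side0.png

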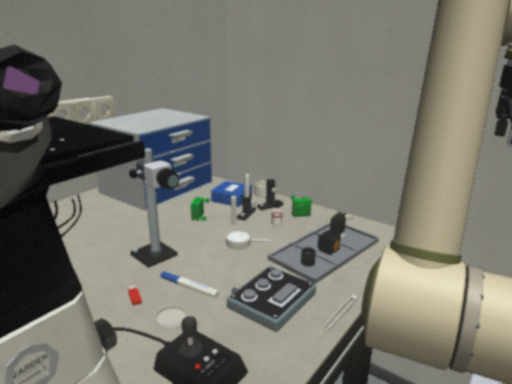

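View pics/wrist0.png

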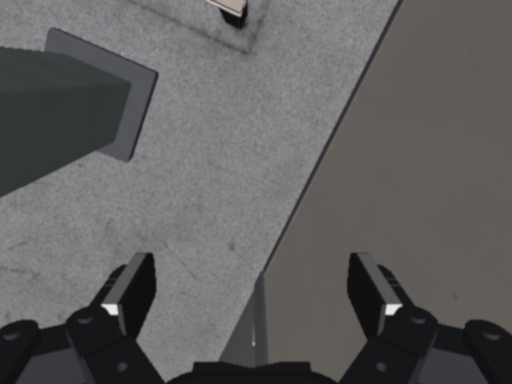

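The scene view shows the control box at about (182,208) and the tray at about (245,275), with the tube, cube and mirror mount (270,290) in its bays. The camera stand foot is at (270,152) and its head at (258,98). I'll enlarge these areas.

```bash
python3 - <<'E'
import cv2,numpy as np
a=cv2.imread("pics/scene0.png"); b=cv2.imread("pics/side0.png")
def crop(im,x0,y0,x1,y1,s,n):
    c=cv2.resize(im[y0:y1,x0:x1],None,fx=s,fy=s,interpolation=cv2.INTER_CUBIC)
    c=cv2.convertScaleAbs(c,alpha=1.4,beta=10)
    for x in range((x0+9)//10*10,x1,10):
        cv2.line(c,((x-x0)*s,0),((x-x0)*s,6 if x%50 else 16),(0,255,255),1)
        if x%20==0: cv2.putText(c,str(x),((x-x0)*s,26),0,.4,(0,255,255),1)
    for y in range((y0+9)//10*10,y1,10):
        cv2.line(c,(0,(y-y0)*s),(6,(y-y0)*s),(0,255,255),1)
        if y%20==0: cv2.putText(c,str(y),(8,(y-y0)*s+4),0,.4,(0,255,255),1)
    cv2.imwrite(f"pics/{n}.png",c)
crop(a,140,170,300,335,3,"c_sc1")
crop(a,220,70,300,175,5,"c_sc2")
crop(b,120,140,200,270,4,"c_sd1")
crop(b,220,195,385,335,4,"c_sd2")
E
```

```text
(no output)
```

View pics/c_sc1.png

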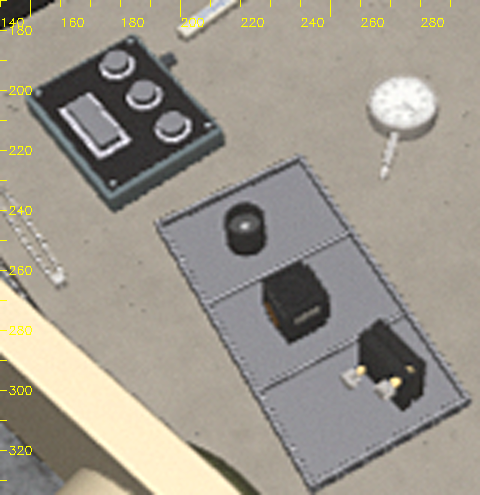

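View pics/c_sc2.png

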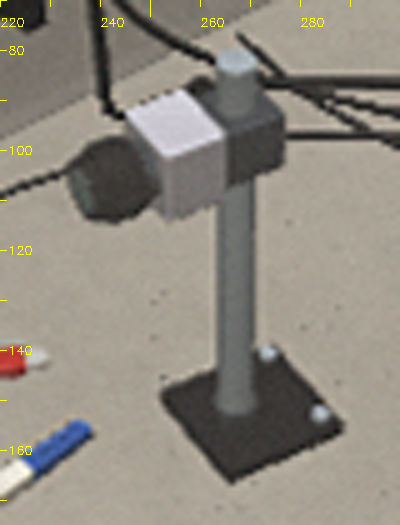

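View pics/c_sd1.png

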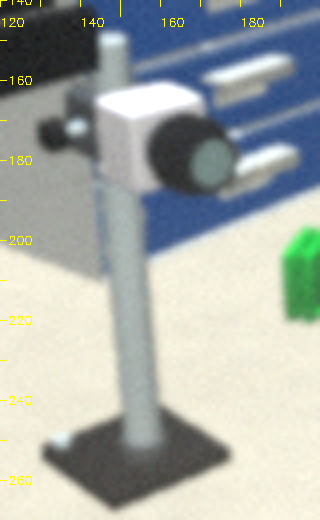

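View pics/c_sd2.png

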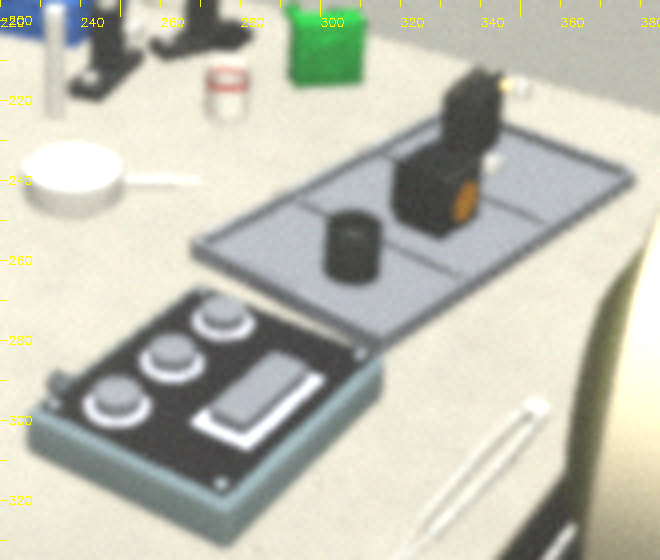

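```bash
cat > h.py <<'E'
import numpy as np,cv2
from rig import status,imaging
def ray(n,u,v,st=None):
    m=imaging.camera_model(n); d=np.linalg.solve(m["K"],[u,v,1.])
    if n=="wrist":
        T=m["tool_from_camera"]; R=np.array(st["tool_rot"]);p=np.array(st["position"])
        return p+R@T[:3,3], R@(T[:3,:3]@d)
    return m["position"], m["rotation"]@d
def pl(n,u,v,z,st=None):
    o,d=ray(n,u,v,st); return o+d*(z-o[2])/d[2]
def tri(obs):
    A=np.zeros((3,3));b=np.zeros(3);L=[]
    for n,u,v in obs:
        o,d=ray(n,u,v);d=d/np.linalg.norm(d);P=np.eye(3)-np.outer(d,d);A+=P;b+=P@o;L.append((o,P))
    x=np.linalg.solve(A,b); return x,[round(1e3*np.linalg.norm(P@(x-o)),1) for o,P in L]
def proj(n,X,st=None):
    m=imaging.camera_model(n)
    if n=="wrist":
        T=m["tool_from_camera"];Xt=np.array(st["tool_rot"]).T@(np.array(X)-st["position"]);c=T[:3,:3].T@(Xt-T[:3,3])
    else: c=m["rotation"].T@(np.array(X)-m["position"])
    p=m["K"]@c; return p[:2]/p[2]
E
python3 - <<'E'
from h import *
np.set_printoptions(precision=4,suppress=True)
K={"long":((172.7,209.7),(285.5,292.5)),"left":((178.7,190.3),(249.2,292.7)),"mid":((188,200.7),(263,282)),"right":((198,210.3),(275.5,272))}
for k,(a,b) in K.items():
    print(k,pl("scene",*a,.036),pl("side",*b,.036),tri([("scene",*a),("side",*b)]))
print("tray corners scene z.012")
for p in [(158,224),(299,157),(469,401),(312,488)]: print(pl("scene",140+p[0]/3,170+p[1]/3,.012))
print("side tray")
for p in [(193,250),(632,180),(380,343)]: print(pl("side",220+p[0]/4,195+p[1]/4,.012))
# camera
sc=lambda x,y:("scene",220+x/5,70+y/5); sd=lambda x,y:("side",120+x/4,140+y/4)
print("post top",tri([sc(237,62),sd(112,42)])); print("foot",tri([sc(234,405),sd(145,440)]))
print("lens?",tri([sc(80,192),sd(213,162)]))
print("foot corners", [pl(*sc(*p),.010) for p in [(162,396),(232,480),(344,428),(262,350)]])
print("foot corners", [pl(*sd(*p),.010) for p in [(42,453),(115,503),(230,455),(165,405)]])
# mount top
print("mount", [pl("scene",140+p[0]/3,170+p[1]/3,.052) for p in [(361,333),(379,320),(424,364),(404,376)]])
E
```

```text
long [0.4618 0.0074 0.036 ] [0.4535 0.0137 0.036 ] (array([0.4597, 0.0085, 0.0325]), [np.float64(3.1), np.float64(3.1)])
left [0.5062 0.0501 0.036 ] [0.5047 0.0529 0.036 ] (array([0.5064, 0.0511, 0.0345]), [np.float64(0.3), np.float64(0.3)])
mid [0.5058 0.0072 0.036 ] [0.5042 0.0114 0.036 ] (array([0.5063, 0.0087, 0.0338]), [np.float64(0.2), np.float64(0.2)])
right [ 0.508  -0.0331  0.036 ] [ 0.5042 -0.0303  0.036 ] (array([ 0.5071, -0.0327,  0.0345]), [np.float64(1.3), np.float64(1.3)])
tray corners scene z.012
[ 0.4496 -0.092   0.012 ]
[ 0.5734 -0.1109  0.012 ]
[ 0.5365 -0.3555  0.012 ]
[ 0.4119 -0.3356  0.012 ]
side tray
[ 0.5678 -0.0987  0.012 ]
[ 0.4073 -0.3188  0.012 ]
[ 0.445  -0.0824  0.012 ]
post top (array([0.776 , 0.0291, 0.2432]), [np.float64(1.4), np.float64(1.4)])
foot (array([0.776 , 0.0303, 0.0169]), [np.float64(0.2), np.float64(0.2)])
lens? (array([0.6918, 0.0436, 0.2025]), [np.float64(0.0), np.float64(0.0)])
foot corners [array([0.7541, 0.0665, 0.01  ]), array([ 0.7432, -0.0074,  0.01  ]), array([ 0.8151, -0.0166,  0.01  ]), array([0.8203, 0.0591, 0.01  ])]
foot corners [array([0.8196, 0.0657, 0.01  ]), array([0.7487, 0.0753, 0.01  ]), array([0.7367, 0.0055, 0.01  ]), array([ 0.8073, -0.0112,  0.01  ])]
mount [array([ 0.498, -0.283,  0.052]), array([ 0.5142, -0.2831,  0.052 ]), array([ 0.5164, -0.3288,  0.052 ]), array([ 0.4999, -0.327 ,  0.052 ])]
```

Both views agree to a few mm:
- **Keys:** the heights come out at 33–35 mm against 36 mm given, and the key row is 42 mm spaced.
- **Post:** the top is at 243 mm against 245 mm given.
- **Lens:** it sits 85 mm from the post axis, near (0.692, 0.044, 0.2025), with yaw about −8.6°.

Next I turn the tool to yaw 180° and look at the tray on the way.

Request:
jog_arm([
  {"hand":1,"ay":4.6},
  {"hand":1,"ay":4.6},
  {"hand":1,"ay":4.6},
  {"hand":1,"ay":4.6},
  {"hand":1,"ay":4.6},
], newtons=40)

```text
invalid input at $.rows[0]: expected keys hand, dx, dy, dz, ax, ay, az
```

Request:
jog_arm([
  {"hand":1,"dx":0,"dy":0,"dz":0,"ax":0,"ay":4.6,"az":0},
  {"hand":1,"dx":0,"dy":0,"dz":0,"ax":0,"ay":4.6,"az":0},
  {"hand":1,"dx":0,"dy":0,"dz":0,"ax":0,"ay":4.6,"az":0},
  {"hand":1,"dx":0,"dy":0,"dz":0,"ax":0,"ay":4.6,"az":0},
  {"hand":1,"dx":0,"dy":0,"dz":0,"ax":0,"ay":4.6,"az":0},
], newtons=40)

```text
time_s: 0.57
position: [0.2161, -0.5056, 0.2311]
tool_rot: [[-1.0, -0.0, -0.002], [0.002, 0.001, -1.0], [0.0, -1.0, -0.001]]
ft_force: [0.0, -0.2, 0.1]
grip_width: 0.0852
```

Request:
jog_arm([
  {"hand":1,"dx":-2.8,"dy":0,"dz":-2.3,"ax":0,"ay":0,"az":0},
  {"hand":1,"dx":-2.8,"dy":0,"dz":-2.3,"ax":0,"ay":0,"az":0},
  {"hand":1,"dx":-2.8,"dy":0,"dz":-2.3,"ax":0,"ay":0,"az":0},
  {"hand":1,"dx":-2.8,"dy":0,"dz":-2.3,"ax":0,"ay":0,"az":0},
  {"hand":1,"dx":-2.8,"dy":0,"dz":-2.3,"ax":0,"ay":0,"az":0},
])

```text
time_s: 0.98
position: [0.3568, -0.3891, 0.2312]
tool_rot: [[-1.0, -0.0, 0.002], [-0.002, 0.0, -1.0], [0.0, -1.0, -0.0]]
ft_force: [-0.0, -1.0, -0.1]
grip_width: 0.0853
```

Request:
jog_arm([
  {"hand":1,"dx":-2.8,"dy":0,"dz":-2.3,"ax":0,"ay":0,"az":0},
  {"hand":1,"dx":-2.8,"dy":0,"dz":-2.3,"ax":0,"ay":0,"az":0},
  {"hand":1,"dx":-2.8,"dy":0,"dz":-2.3,"ax":0,"ay":0,"az":0},
  {"hand":1,"dx":-2.8,"dy":0,"dz":-2.3,"ax":0,"ay":0,"az":0},
  {"hand":1,"dx":0,"dy":0,"dz":0,"ax":0,"ay":0,"az":0},
])

```text
time_s: 1.4
position: [0.471, -0.2941, 0.231]
tool_rot: [[-1.0, 0.001, 0.008], [-0.008, 0.001, -1.0], [-0.001, -1.0, -0.001]]
ft_force: [0.1, 0.5, 0.3]
grip_width: 0.0855
```

```bash
python3 - <<'E'
from h import *
s=status.observe(); im=imaging.get_image("wrist"); cv2.imwrite("pics/w1.png",im[:,:,::-1]); print(s["position"],s["q"]); 
import pickle; pickle.dump(s,open("w1.pkl","wb"))
E
```

```text
[ 0.47104296 -0.29412493  0.23102258] [-44.24033363  22.35963966  73.50336291   0.09292911  84.15927307
  45.30821671]
```

View pics/w1.png

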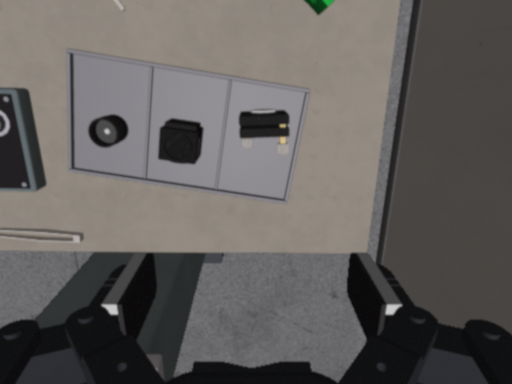

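The wrist view shows the mirror mount at about (264,125) in the right bay, mirror side up (+x) and screws down (−x). The cube is at (181,141), and the tray corners are at (70,50), (308,90), (286,200) and (71,169). I'll zoom in.

```bash
python3 - <<'E'
import cv2
im=cv2.imread("pics/w1.png")
c=cv2.resize(im[90:170,220:310],None,fx=7,fy=7,interpolation=cv2.INTER_CUBIC);c=cv2.convertScaleAbs(c,alpha=2,beta=20)
for x in range(220,310,10): cv2.putText(c,str(x),((x-220)*7,10),0,.35,(0,255,255),1);cv2.line(c,((x-220)*7,12),((x-220)*7,18),(0,255,255),1)
for y in range(90,170,10): cv2.putText(c,str(y),(0,(y-90)*7+4),0,.35,(0,255,255),1)
cv2.imwrite("pics/w1c.png",c)
E
```

```text
(no output)
```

View pics/w1c.png

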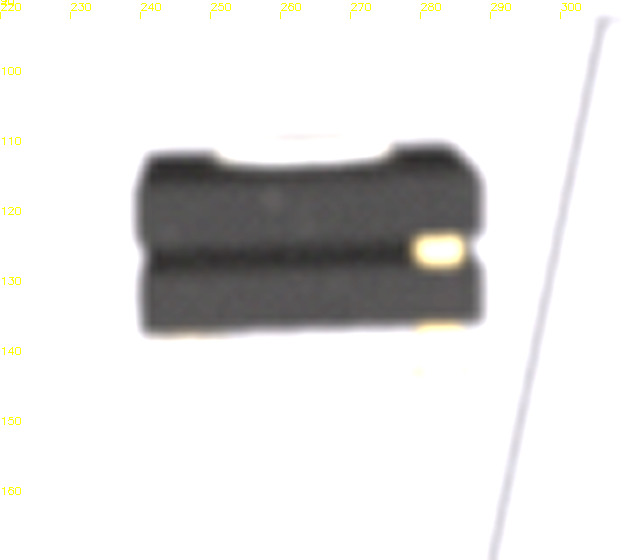

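```bash
python3 - <<'E'
from h import *
import pickle
np.set_printoptions(precision=4,suppress=True)
s=pickle.load(open("w1.pkl","rb"))
P=[pl("wrist",*p,.052,s) for p in [(240,116),(287.5,114.5),(288,136),(240.2,137.5)]]
for p in P: print(p)
P=np.array(P); print("ctr",P.mean(0)); d=(P[1]-P[0]+P[2]-P[3])/2; print(np.linalg.norm(d),np.linalg.norm(P[0]-P[3]),"yaw of -y edge",np.degrees(np.arctan2(d[1],d[0])))
print("tray",[pl("wrist",*p,.012,s) for p in [(70,50),(308,90),(286,200),(71,169)]])
print("right key",[pl("wrist",*p,.036,s) for p in [(2,124)]])
for k,X in dict(left=(.5064,.0511,.036),mid=(.506,.009,.036),right=(.507,-.0325,.036),long=(.460,.0085,.036)).items(): print(k,proj("wrist",X,s))
E
```

```text
[ 0.5158 -0.2823  0.052 ]
[ 0.5175 -0.3272  0.052 ]
[ 0.4971 -0.3285  0.052 ]
[ 0.4953 -0.2824  0.052 ]
ctr [ 0.5065 -0.3051  0.052 ]
0.045596049118111916 0.020495766837017763 yaw of -y edge -87.77752812512736
tray [array([ 0.575 , -0.1106,  0.012 ]), array([ 0.5382, -0.3517,  0.012 ]), array([ 0.4157, -0.3338,  0.012 ]), array([ 0.451 , -0.0911,  0.012 ])]
right key [array([ 0.5042, -0.043 ,  0.036 ])]
left [-92.5917 121.0949]
mid [-50.3605 121.8146]
right [ -9.1118 121.1176]
long [-37.5084 166.2343]
```

The mount's plate centre is at (0.5065, −0.305), with a yaw of about 182°, and the scene view agrees within 1 mm. Now to the keys.

Request:
jog_arm([
  {"hand":0,"dx":0.1,"dy":0.5,"dz":-3.5,"ax":0,"ay":0,"az":0},
  {"hand":0,"dx":0.1,"dy":0.5,"dz":-3.5,"ax":0,"ay":0,"az":0},
  {"hand":0,"dx":0.1,"dy":1,"dz":-3.5,"ax":0,"ay":0,"az":0},
  {"hand":0,"dx":0.1,"dy":1,"dz":-3.5,"ax":0,"ay":0,"az":0},
  {"hand":0,"dx":0.1,"dy":2,"dz":-3.5,"ax":0,"ay":0,"az":0},
])

```text
time_s: 1.87
position: [0.4621, -0.1228, 0.1821]
tool_rot: [[-1.0, 0.003, 0.001], [-0.001, -0.002, -1.0], [-0.003, -1.0, 0.002]]
ft_force: [1.0, -0.6, -0.1]
grip_width: 0.0255
```

Request:
jog_arm([
  {"hand":0,"dx":0.1,"dy":2,"dz":-3.5,"ax":0,"ay":0,"az":0},
  {"hand":0,"dx":0.1,"dy":2,"dz":-3.5,"ax":0,"ay":0,"az":0},
  {"hand":0,"dx":0.1,"dy":2,"dz":-3.5,"ax":0,"ay":0,"az":0},
  {"hand":0,"dx":0.1,"dy":1,"dz":-2,"ax":0,"ay":0,"az":0},
  {"hand":0,"dx":0,"dy":0,"dz":0,"ax":0,"ay":0,"az":0},
])

```text
time_s: 2.28
position: [0.4558, 0.0045, 0.1093]
tool_rot: [[-1.0, -0.005, 0.005], [-0.005, 0.002, -1.0], [0.005, -1.0, -0.002]]
ft_force: [-0.9, 0.2, -0.5]
grip_width: 0.0
```

```bash
cat > look.py <<'E'
import sys,pickle
from h import *
n=sys.argv[1];np.set_printoptions(precision=4,suppress=True)
s=status.observe(); im=imaging.get_image("wrist"); cv2.imwrite(f"pics/{n}.png",im[:,:,::-1]); print(s["time_s"],s["position"],s["q"],s["grip_width"],s["ft_force"]);print(s["tool_rot"])
pickle.dump(s,open(f"{n}.pkl","wb"))
E
python3 look.py w2
```

```text
2.2833 [0.4558 0.0045 0.1093] [-14.386   20.7582  99.4461   0.0282  60.0945  75.3132] 4.1233906324320365e-05 [-0.8544  0.1931 -0.4769]
[[-1.     -0.0049  0.005 ]
 [-0.005   0.0017 -1.    ]
 [ 0.0049 -1.     -0.0017]]
```

View pics/w2.png

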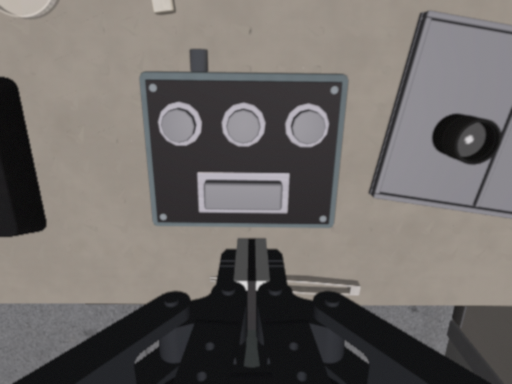

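The wrist view shows the long key at (243,195) and the round keys at (178,125), (243,126) and (308,126). The fingertips are shut at (252,240).

```bash
python3 - <<'E'
from h import *
import pickle
np.set_printoptions(precision=4,suppress=True)
s=pickle.load(open("w2.pkl","rb"))
im=cv2.imread("pics/w2.png")
g=cv2.cvtColor(im,cv2.COLOR_BGR2GRAY)
m=cv2.inRange(g,100,150)
m[:, :150]=0;m[:,340:]=0;m[:80]=0;m[220:]=0
m=cv2.morphologyEx(m,cv2.MORPH_OPEN,np.ones((5,5)))
n,l,st,c=cv2.connectedComponentsWithStats(m)
for i in range(1,n):
    if st[i,4]>150: print(st[i],c[i],pl("wrist",*c[i],.036,s))
for p in [(243.5,195),(178.5,124.5),(243,126),(309,126.5)]: print(pl("wrist",*p,.036,s))
print([ (k,imaging.camera_model("wrist")["K"][0,0]) for k in [0]], g[125,165:195],g[195,200:215])
c=cv2.resize(im[60:240,130:360],None,fx=3.4,fy=3.3,interpolation=cv2.INTER_CUBIC);cv2.imwrite("pics/w2c.png",c)
E
```

```text
[162 109  22  33 467] [171.5054 126.0578] [0.5063 0.0568 0.036 ]
[305 112  20  32 356] [315.7444 128.6152] [ 0.5051 -0.0361  0.036 ]
[330 163  10  57 414] [335.6957 194.529 ] [ 0.4599 -0.0528  0.036 ]
[ 203  185   79   25 1581] [241.6762 198.9791] [0.4563 0.0119 0.036 ]
[0.4592 0.0106 0.036 ]
[0.5073 0.0522 0.036 ]
[0.5065 0.0108 0.036 ]
[ 0.5064 -0.0316  0.036 ]
[(0, np.float64(336.03355380618734))] [145 145 146 146 147 147 148 149 149 150 150 150 151 151 151 152 152 153
 153 153 153 154 154 155 155 155 152 143 118  85] [180 178 173 155 128 133 143 148 148 147 148 148 148 148 148]
```

View pics/w2c.png

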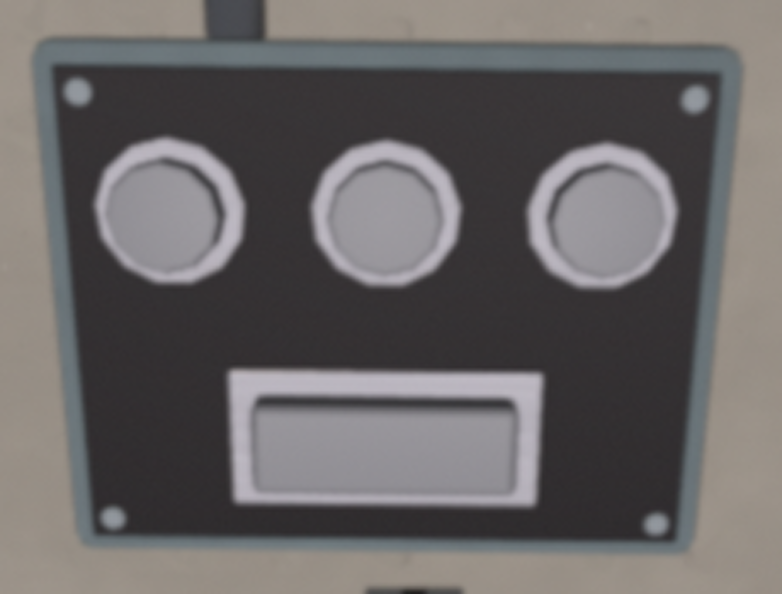

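Request:
jog_arm([
  {"hand":0,"dx":-0.3,"dy":2,"dz":-0.5,"ax":0,"ay":0,"az":0},
  {"hand":0,"dx":0,"dy":2,"dz":0,"ax":0,"ay":0,"az":0},
  {"hand":0,"dx":0,"dy":1.5,"dz":0,"ax":0,"ay":0,"az":0},
  {"hand":0,"dx":0,"dy":0.5,"dz":0,"ax":0,"ay":0,"az":0},
  {"hand":0,"dx":0,"dy":0,"dz":0,"ax":0,"ay":0,"az":0},
])

```text
time_s: 2.75
position: [0.4608, 0.0057, 0.0509]
tool_rot: [[-1.0, -0.001, 0.001], [-0.001, 0.0, -1.0], [0.001, -1.0, -0.0]]
ft_force: [-0.6, -0.7, -1.0]
grip_width: -0.0
```

```bash
python3 look.py w3
```

```text
2.75 [0.4608 0.0057 0.0509] [-14.062   26.5516 102.8139  -0.0124  50.7073  75.9003] -1.0091340585737609e-05 [-0.6325 -0.7253 -1.0286]
[[-1.     -0.0013  0.0008]
 [-0.0008  0.0001 -1.    ]
 [ 0.0013 -1.     -0.0001]]
```

View pics/w3.png

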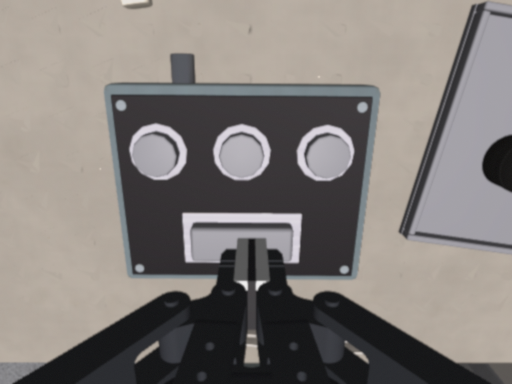

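Request:
jog_arm([
  {"hand":0,"dx":0.1,"dy":0.5,"dz":-0.4,"ax":0,"ay":0,"az":0},
  {"hand":0,"dx":0,"dy":0.5,"dz":0,"ax":0,"ay":0,"az":0},
  {"hand":0,"dx":0,"dy":0.4,"dz":0,"ax":0,"ay":0,"az":0},
  {"hand":0,"dx":0,"dy":0.3,"dz":0,"ax":0,"ay":0,"az":0},
  {"hand":0,"dx":0,"dy":0,"dz":0,"ax":0,"ay":0,"az":0},
])

```text
time_s: 3.22
position: [0.4599, 0.0108, 0.034]
tool_rot: [[-1.0, -0.0, 0.002], [-0.002, 0.0, -1.0], [0.0, -1.0, -0.0]]
ft_force: [0.3, -0.1, 2.3]
grip_width: -0.0
```

Request:
jog_arm([
  {"hand":0,"dx":0,"dy":0.2,"dz":0,"ax":0,"ay":0,"az":0},
  {"hand":0,"dx":0,"dy":0.2,"dz":0,"ax":0,"ay":0,"az":0},
  {"hand":0,"dx":0,"dy":0,"dz":0,"ax":0,"ay":0,"az":0},
  {"hand":0,"dx":0,"dy":0,"dz":0,"ax":0,"ay":0,"az":0},
  {"hand":0,"dx":0,"dy":0,"dz":0,"ax":0,"ay":0,"az":0},
])

```text
time_s: 3.63
position: [0.46, 0.0108, 0.0305]
tool_rot: [[-1.0, 0.0, 0.002], [-0.002, -0.0, -1.0], [-0.0, -1.0, 0.0]]
ft_force: [-0.5, -0.1, 5.1]
grip_width: -0.0002
```

Request:
jog_arm([
  {"hand":0,"dx":0,"dy":0.1,"dz":0,"ax":0,"ay":0,"az":0},
  {"hand":0,"dx":0,"dy":0,"dz":0,"ax":0,"ay":0,"az":0},
  {"hand":0,"dx":0,"dy":0,"dz":0,"ax":0,"ay":0,"az":0},
  {"hand":0,"dx":0,"dy":0,"dz":0,"ax":0,"ay":0,"az":0},
  {"hand":0,"dx":0,"dy":0,"dz":0,"ax":0,"ay":0,"az":0},
])

```text
time_s: 4.05
position: [0.46, 0.0108, 0.0298]
tool_rot: [[-1.0, 0.001, 0.002], [-0.002, -0.0, -1.0], [-0.001, -1.0, 0.0]]
ft_force: [-1.8, 0.8, 11.1]
grip_width: -0.0001
```

Request:
jog_arm([
  {"hand":0,"dx":0,"dy":-0.5,"dz":0,"ax":0,"ay":0,"az":0},
  {"hand":0,"dx":0,"dy":-1.5,"dz":0,"ax":0,"ay":0,"az":0},
  {"hand":0,"dx":-2.3,"dy":0,"dz":-2.1,"ax":0,"ay":0,"az":0},
  {"hand":0,"dx":-2.3,"dy":0,"dz":-2.0,"ax":0,"ay":0,"az":0},
  {"hand":0,"dx":0,"dy":0,"dz":0,"ax":0,"ay":0,"az":0},
])

```text
time_s: 4.47
position: [0.5091, 0.054, 0.0497]
tool_rot: [[-1.0, 0.004, 0.004], [-0.004, 0.0, -1.0], [-0.004, -1.0, -0.0]]
ft_force: [-1.6, -1.1, -0.4]
grip_width: -0.0002
```

Request:
jog_arm([
  {"hand":0,"dx":0.2,"dy":0.4,"dz":0.2,"ax":0,"ay":0,"az":0},
  {"hand":0,"dx":0,"dy":0.4,"dz":0,"ax":0,"ay":0,"az":0},
  {"hand":0,"dx":0,"dy":0.2,"dz":0,"ax":0,"ay":0,"az":0},
  {"hand":0,"dx":0,"dy":0,"dz":0,"ax":0,"ay":0,"az":0},
  {"hand":0,"dx":0,"dy":0,"dz":0,"ax":0,"ay":0,"az":0},
])

```text
time_s: 4.88
position: [0.5033, 0.0495, 0.0391]
tool_rot: [[-1.0, -0.001, 0.002], [-0.002, 0.0, -1.0], [0.001, -1.0, -0.0]]
ft_force: [-0.8, -0.4, 0.8]
grip_width: 0.0004
```

```bash
python3 look.py w4
```

```text
4.8833 [0.5033 0.0495 0.0391] [-7.8188 30.8621 96.4431 -0.0003 52.7422 82.0948] 0.0003881096929927264 [-0.7555 -0.4117  0.8166]
[[-1.     -0.0008  0.0015]
 [-0.0015  0.0001 -1.    ]
 [ 0.0008 -1.     -0.0001]]
```

View pics/w4.png

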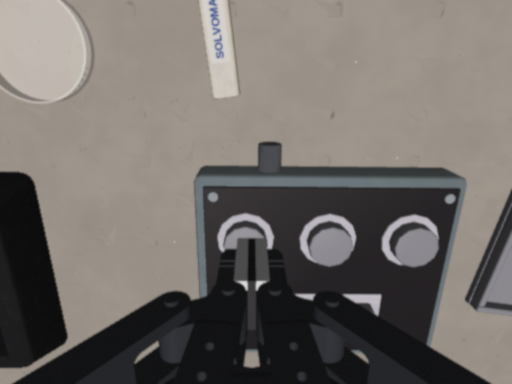

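Request:
jog_arm([
  {"hand":0,"dx":-0.3,"dy":0,"dz":-0.3,"ax":0,"ay":0,"az":0},
  {"hand":0,"dx":0,"dy":0.4,"dz":0,"ax":0,"ay":0,"az":0},
  {"hand":0,"dx":0,"dy":0.4,"dz":0,"ax":0,"ay":0,"az":0},
  {"hand":0,"dx":0,"dy":0.1,"dz":0,"ax":0,"ay":0,"az":0},
  {"hand":0,"dx":0,"dy":0,"dz":0,"ax":0,"ay":0,"az":0},
])

```text
time_s: 5.35
position: [0.5074, 0.053, 0.0304]
tool_rot: [[-1.0, 0.002, 0.002], [-0.002, 0.0, -1.0], [-0.002, -1.0, -0.0]]
ft_force: [2.5, 1.9, 4.8]
grip_width: -0.0001
```

Request:
jog_arm([
  {"hand":0,"dx":0,"dy":0.1,"dz":0,"ax":0,"ay":0,"az":0},
  {"hand":0,"dx":0,"dy":0,"dz":0,"ax":0,"ay":0,"az":0},
  {"hand":0,"dx":0,"dy":0,"dz":0,"ax":0,"ay":0,"az":0},
  {"hand":0,"dx":0,"dy":0,"dz":0,"ax":0,"ay":0,"az":0},
  {"hand":0,"dx":0,"dy":0,"dz":0,"ax":0,"ay":0,"az":0},
])

```text
time_s: 5.77
position: [0.5074, 0.053, 0.03]
tool_rot: [[-1.0, 0.002, 0.002], [-0.002, -0.0, -1.0], [-0.002, -1.0, 0.0]]
ft_force: [1.8, 1.6, 7.0]
grip_width: -0.0005
```

Request:
jog_arm([
  {"hand":0,"dx":0,"dy":-1,"dz":0,"ax":0,"ay":0,"az":0},
  {"hand":0,"dx":0,"dy":-1.5,"dz":0,"ax":0,"ay":0,"az":0},
  {"hand":0,"dx":0.1,"dy":0,"dz":3.5,"ax":0,"ay":0,"az":0},
  {"hand":0,"dx":0,"dy":0,"dz":3.5,"ax":0,"ay":0,"az":0},
  {"hand":0,"dx":0,"dy":0,"dz":1.5,"ax":0,"ay":0,"az":0},
])

```text
time_s: 6.18
position: [0.5055, -0.0348, 0.0542]
tool_rot: [[-1.0, -0.001, 0.001], [-0.001, -0.001, -1.0], [0.001, -1.0, 0.001]]
ft_force: [0.6, -0.4, -0.6]
grip_width: 0.0002
```

Request:
jog_arm([
  {"hand":0,"dx":0,"dy":0,"dz":0,"ax":0,"ay":0,"az":0},
  {"hand":0,"dx":0,"dy":0.8,"dz":0,"ax":0,"ay":0,"az":0},
  {"hand":0,"dx":0,"dy":0.7,"dz":0,"ax":0,"ay":0,"az":0},
  {"hand":0,"dx":0,"dy":0,"dz":0,"ax":0,"ay":0,"az":0},
  {"hand":0,"dx":0,"dy":0,"dz":0,"ax":0,"ay":0,"az":0},
])

```text
time_s: 6.6
position: [0.5054, -0.0309, 0.0385]
tool_rot: [[-1.0, -0.002, 0.004], [-0.004, 0.001, -1.0], [0.002, -1.0, -0.001]]
ft_force: [-0.1, -0.1, 0.2]
grip_width: 0.0003
```

Request:
jog_arm([
  {"hand":0,"dx":-0.1,"dy":0.4,"dz":0.1,"ax":0,"ay":0,"az":0},
  {"hand":0,"dx":0,"dy":0.4,"dz":0,"ax":0,"ay":0,"az":0},
  {"hand":0,"dx":0,"dy":0.1,"dz":0,"ax":0,"ay":0,"az":0},
  {"hand":0,"dx":0,"dy":0,"dz":0,"ax":0,"ay":0,"az":0},
  {"hand":0,"dx":0,"dy":0,"dz":0,"ax":0,"ay":0,"az":0},
])

```text
time_s: 7.02
position: [0.5072, -0.0328, 0.0306]
tool_rot: [[-1.0, 0.001, 0.002], [-0.002, 0.0, -1.0], [-0.001, -1.0, -0.0]]
ft_force: [0.5, 2.8, 5.3]
grip_width: -0.0003
```

Request:
jog_arm([
  {"hand":0,"dx":0,"dy":0,"dz":0,"ax":0,"ay":0,"az":0},
  {"hand":0,"dx":0,"dy":0,"dz":0,"ax":0,"ay":0,"az":0},
  {"hand":0,"dx":0,"dy":0,"dz":0,"ax":0,"ay":0,"az":0},
  {"hand":0,"dx":0,"dy":0,"dz":0,"ax":0,"ay":0,"az":0},
  {"hand":0,"dx":0,"dy":0,"dz":0,"ax":0,"ay":0,"az":0},
])

```text
time_s: 7.43
position: [0.5072, -0.0331, 0.0304]
tool_rot: [[-1.0, 0.001, 0.002], [-0.002, -0.0, -1.0], [-0.001, -1.0, 0.0]]
ft_force: [1.9, 4.2, 4.1]
grip_width: 0.0002
```

All three keys went down with about 5 N or more. Next to the mirror mount.

Request:
jog_arm([
  {"hand":0,"dx":0,"dy":-1,"dz":0,"ax":0,"ay":0,"az":0},
  {"hand":0,"dx":0,"dy":-3,"dz":0,"ax":0,"ay":0,"az":0},
  {"hand":0,"dx":0,"dy":-4,"dz":0,"ax":0,"ay":0,"az":0},
  {"hand":1,"dx":0,"dy":-2,"dz":3.4,"ax":0,"ay":0,"az":0},
  {"hand":1,"dx":0,"dy":-1,"dz":3.8,"ax":0,"ay":0,"az":0},
])

```text
time_s: 7.85
position: [0.5075, -0.1051, 0.1431]
tool_rot: [[-1.0, 0.003, 0.006], [-0.006, -0.002, -1.0], [-0.003, -1.0, 0.002]]
ft_force: [1.4, 0.1, 0.2]
grip_width: 0.0235
```

Request:
jog_arm([
  {"hand":1,"dx":0,"dy":0,"dz":4,"ax":0,"ay":0,"az":0},
  {"hand":1,"dx":0,"dy":0,"dz":4,"ax":0,"ay":0,"az":0},
  {"hand":1,"dx":0,"dy":0,"dz":4,"ax":0,"ay":0,"az":0},
  {"hand":1,"dx":0,"dy":0,"dz":4,"ax":0,"ay":0,"az":0},
  {"hand":1,"dx":0,"dy":0,"dz":4,"ax":0,"ay":0,"az":0},
])

```text
time_s: 8.27
position: [0.5065, -0.3072, 0.1397]
tool_rot: [[-1.0, -0.002, 0.002], [-0.002, 0.001, -1.0], [0.002, -1.0, -0.001]]
ft_force: [-0.1, -0.2, 0.5]
grip_width: 0.0834
```

Request:
jog_arm([
  {"hand":1,"dx":0,"dy":0,"dz":0,"ax":0,"ay":-2,"az":0},
  {"hand":1,"dx":0,"dy":0,"dz":0,"ax":0,"ay":0,"az":0},
  {"hand":1,"dx":0,"dy":0,"dz":0,"ax":0,"ay":0,"az":0},
  {"hand":1,"dx":0,"dy":0,"dz":0,"ax":0,"ay":0,"az":0},
  {"hand":1,"dx":0,"dy":0,"dz":0,"ax":0,"ay":0,"az":0},
])

```text
time_s: 8.68
position: [0.5077, -0.3039, 0.1403]
tool_rot: [[-0.999, -0.001, 0.038], [-0.038, 0.0, -0.999], [0.0, -1.0, -0.0]]
ft_force: [0.2, 0.4, -0.1]
grip_width: 0.0856
```

```bash
python3 look.py w5
```

```text
8.6833 [ 0.5077 -0.3039  0.1403] [-42.3574  30.3365  75.6826  -0.0083  74.0126  45.4576] 0.08557241894590822 [ 0.1705  0.3703 -0.1423]
[[-0.9993 -0.0005  0.0382]
 [-0.0382  0.0003 -0.9993]
 [ 0.0005 -1.     -0.0003]]
```

View pics/w5.png

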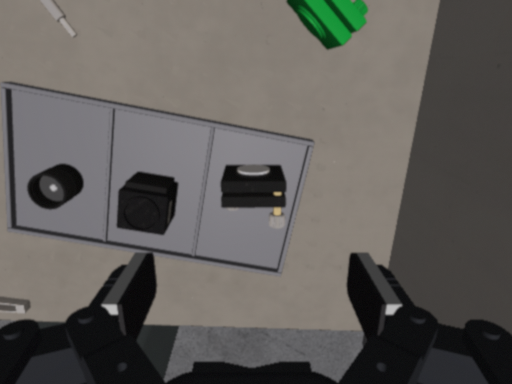

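```bash
python3 - <<'E'
import cv2
im=cv2.imread("pics/w5.png")
c=cv2.resize(im[155:235,210:300],None,fx=7,fy=7,interpolation=cv2.INTER_CUBIC);c=cv2.convertScaleAbs(c,alpha=2.5,beta=20)
for x in range(210,300,10): cv2.putText(c,str(x),((x-210)*7,10),0,.35,(0,0,255),1);cv2.line(c,((x-210)*7,12),((x-210)*7,18),(0,0,255),1)
for y in range(160,235,10): cv2.putText(c,str(y),(0,(y-155)*7+4),0,.35,(0,0,255),1)
cv2.imwrite("pics/w5c.png",c)
E
```

```text
(no output)
```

View pics/w5c.png

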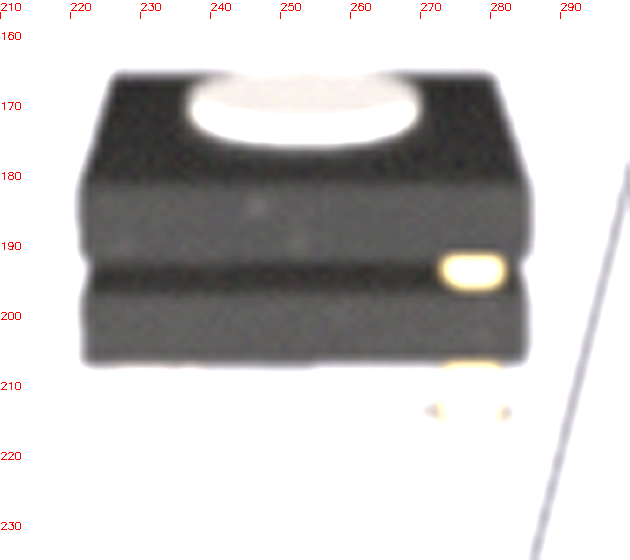

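The mount's edges lie parallel to the image rows, so the yaw matches. The top-face corners are at (221.5,181.5) and (285,206.5), and the mirror is on the +x side.

```bash
python3 - <<'E'
from h import *
import pickle
np.set_printoptions(precision=4,suppress=True)
s=pickle.load(open("w5.pkl","rb"))
P=np.array([pl("wrist",*p,.052,s) for p in [(221.5,181.5),(285.5,181.5),(285,206.5),(222,206.5)]])
print(P,P.mean(0),np.linalg.norm(P[0]-P[1]),np.linalg.norm(P[0]-P[3])); print("tool-frame offset cm",100*np.array(s["tool_rot"]).T@(P.mean(0)-s["position"]))
E
```

```text
[[ 0.5155 -0.2813  0.052 ]
 [ 0.5173 -0.3278  0.052 ]
 [ 0.4977 -0.3288  0.052 ]
 [ 0.496  -0.2819  0.052 ]] [ 0.5066 -0.305   0.052 ] 0.0465037832665806 0.01958215642951255
tool-frame offset cm [0.1027 8.835  0.1037]
```

Cube clearance is tight with fully open fingers, so I part-close to about 66 mm before descending.

Request:
jog_arm([
  {"hand":0.78,"dx":0.1,"dy":0,"dz":0.1,"ax":0,"ay":0,"az":0},
  {"hand":0.78,"dx":0,"dy":1,"dz":0,"ax":0,"ay":0,"az":0},
  {"hand":0.78,"dx":0,"dy":2.0,"dz":0,"ax":0,"ay":0,"az":0},
  {"hand":0.78,"dx":0,"dy":2.0,"dz":0,"ax":0,"ay":0,"az":0},
  {"hand":0.78,"dx":0,"dy":0,"dz":0,"ax":0,"ay":0,"az":0},
])

```text
time_s: 9.15
position: [0.5051, -0.3046, 0.0863]
tool_rot: [[-0.999, -0.005, 0.037], [-0.037, 0.005, -0.999], [0.005, -1.0, -0.005]]
ft_force: [-0.3, 0.6, -0.6]
grip_width: 0.0666
```

```bash
python3 look.py w6
```

```text
9.15 [ 0.5051 -0.3046  0.0863] [-42.5788  33.7176  79.5191  -0.0031  67.1724  45.2854] 0.06661289855672581 [-0.2681  0.6018 -0.6443]
[[-0.9993 -0.0053  0.0373]
 [-0.0373  0.0048 -0.9993]
 [ 0.0051 -1.     -0.005 ]]
```

View pics/w6.png

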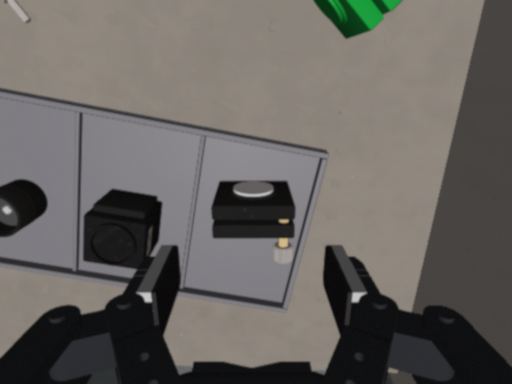

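```bash
python3 - <<'E'
from h import *
import pickle
s=pickle.load(open("w6.pkl","rb"))
for p in [(161,200),(160,213),(154,268)]: print(pl("wrist",*p,.047,s))
P=np.array([pl("wrist",*p,.052,s) for p in [(212,220),(294,220),(294,237),(213,237)]]);print(P)
E
```

```text
[ 0.51606905 -0.25052814  0.047     ]
[ 0.50775631 -0.2495129   0.047     ]
[ 0.46984868 -0.24377385  0.047     ]
[[ 0.50673588 -0.280911    0.052     ]
 [ 0.50859306 -0.32844563  0.052     ]
 [ 0.49762178 -0.32930733  0.052     ]
 [ 0.49573933 -0.28148717  0.052     ]]
```

Request:
jog_arm([
  {"hand":0.71,"dx":0,"dy":1,"dz":0,"ax":0,"ay":0,"az":0},
  {"hand":0.71,"dx":0,"dy":1.0,"dz":0,"ax":0,"ay":0,"az":0},
  {"hand":0.71,"dx":0,"dy":1.0,"dz":0,"ax":0,"ay":0,"az":0},
  {"hand":0.71,"dx":0,"dy":0.5,"dz":0,"ax":0,"ay":0,"az":0},
  {"hand":0.71,"dx":0,"dy":0,"dz":0,"ax":0,"ay":0,"az":0},
])

```text
time_s: 9.62
position: [0.5062, -0.3057, 0.0539]
tool_rot: [[-0.999, -0.002, 0.037], [-0.037, 0.002, -0.999], [0.002, -1.0, -0.002]]
ft_force: [-0.7, 0.8, 0.1]
grip_width: 0.0609
```

Request:
jog_arm([
  {"hand":0.71,"dx":0,"dy":1,"dz":0,"ax":0,"ay":0,"az":0},
  {"hand":0.71,"dx":0,"dy":1.0,"dz":0,"ax":0,"ay":0,"az":0},
  {"hand":0.71,"dx":0,"dy":1.0,"dz":0,"ax":0,"ay":0,"az":0},
  {"hand":0.71,"dx":0,"dy":0.5,"dz":0,"ax":0,"ay":0,"az":0},
  {"hand":0.71,"dx":0,"dy":0,"dz":0,"ax":0,"ay":0,"az":0},
])

```text
time_s: 10.03
position: [0.5061, -0.3056, 0.0187]
tool_rot: [[-0.999, -0.002, 0.037], [-0.037, 0.002, -0.999], [0.002, -1.0, -0.002]]
ft_force: [0.1, -0.0, -0.1]
grip_width: 0.0605
```

Request:
jog_arm([
  {"hand":0.71,"dx":0,"dy":0.5,"dz":0,"ax":0,"ay":0,"az":0},
  {"hand":0.71,"dx":0,"dy":0.1,"dz":0,"ax":0,"ay":0,"az":0},
  {"hand":0.4,"dx":0,"dy":0,"dz":0,"ax":0,"ay":0,"az":0},
  {"hand":0.4,"dx":0,"dy":0,"dz":0,"ax":0,"ay":0,"az":0},
  {"hand":0.4,"dx":0,"dy":0,"dz":0,"ax":0,"ay":0,"az":0},
], newtons=40)

```text
time_s: 10.45
position: [0.5067, -0.3061, 0.0146]
tool_rot: [[-0.999, 0.0, 0.037], [-0.037, -0.0, -0.999], [-0.0, -1.0, 0.0]]
ft_force: [-0.8, 0.2, -1.2]
grip_width: 0.0478
```

Request:
jog_arm([
  {"hand":0,"dx":0,"dy":0,"dz":0,"ax":0,"ay":0,"az":0},
  {"hand":0,"dx":0,"dy":0,"dz":0,"ax":0,"ay":0,"az":0},
  {"hand":0,"dx":0,"dy":-0.5,"dz":0,"ax":0,"ay":0,"az":0},
  {"hand":0,"dx":0,"dy":-1,"dz":0,"ax":0,"ay":0,"az":0},
  {"hand":0,"dx":0,"dy":-1,"dz":0,"ax":0,"ay":0,"az":0},
], newtons=40)

```text
time_s: 10.87
position: [0.5066, -0.3061, 0.0402]
tool_rot: [[-0.999, -0.0, 0.037], [-0.037, 0.0, -0.999], [0.0, -1.0, -0.0]]
ft_force: [0.9, 0.0, -1.0]
grip_width: 0.0477
```

```bash
python3 look.py w7
```

```text
10.8667 [ 0.5066 -0.3061  0.0402] [-42.587   37.0936  82.0433   0.0009  60.8753  45.2769] 0.04770794621735956 [ 0.8552  0.0354 -1.0294]
[[-0.9993 -0.0001  0.0373]
 [-0.0373  0.0002 -0.9993]
 [ 0.0001 -1.     -0.0002]]
```

View pics/w7.png

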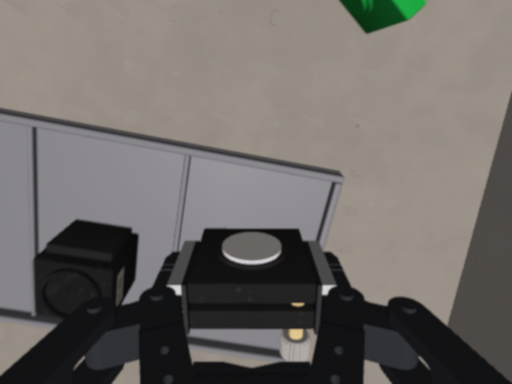

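The mount is held (47.7 mm wide), square and centred between the pads. Lift and carry it to the camera.

Request:
jog_arm([
  {"hand":0,"dx":0,"dy":-2,"dz":0,"ax":0,"ay":0,"az":0},
  {"hand":0,"dx":0,"dy":-2.9,"dz":0,"ax":0,"ay":0,"az":0},
  {"hand":0,"dx":0,"dy":-3,"dz":0,"ax":0,"ay":0,"az":0},
  {"hand":0,"dx":0,"dy":-3,"dz":0,"ax":0,"ay":0,"az":0},
  {"hand":0,"dx":-0.2,"dy":-2,"dz":-0.7,"ax":0,"ay":0,"az":0},
])

```text
time_s: 11.33
position: [0.5087, -0.3002, 0.1721]
tool_rot: [[-0.999, 0.003, 0.036], [-0.036, -0.003, -0.999], [-0.003, -1.0, 0.004]]
ft_force: [-0.3, -0.3, -0.7]
grip_width: 0.0478
```

Request:
jog_arm([
  {"hand":0,"dx":-0.5,"dy":-2,"dz":-1.6,"ax":0,"ay":0,"az":0},
  {"hand":0,"dx":-0.6,"dy":0,"dz":-2.5,"ax":0,"ay":0,"az":0},
  {"hand":0,"dx":-0.8,"dy":0,"dz":-3,"ax":0,"ay":0,"az":0},
  {"hand":0,"dx":-0.8,"dy":0,"dz":-3,"ax":0,"ay":0,"az":0},
  {"hand":0,"dx":-0.8,"dy":0,"dz":-3,"ax":0,"ay":0,"az":0},
])

```text
time_s: 11.75
position: [0.5385, -0.1655, 0.1892]
tool_rot: [[-0.999, 0.001, 0.037], [-0.037, -0.001, -0.999], [-0.001, -1.0, 0.001]]
ft_force: [0.5, -0.6, -1.3]
grip_width: 0.0475
```

Request:
jog_arm([
  {"hand":0,"dx":-0.8,"dy":0,"dz":-3,"ax":0,"ay":0,"az":0},
  {"hand":0,"dx":-0.8,"dy":0,"dz":-3,"ax":0,"ay":0,"az":0},
  {"hand":0,"dx":-0.8,"dy":0,"dz":-3,"ax":0,"ay":0,"az":0},
  {"hand":0,"dx":-0.8,"dy":0,"dz":-3,"ax":0,"ay":0,"az":0},
  {"hand":0,"dx":-0.8,"dy":0,"dz":-3,"ax":0,"ay":0,"az":0},
])

```text
time_s: 12.17
position: [0.5729, -0.0139, 0.1892]
tool_rot: [[-0.999, 0.001, 0.037], [-0.037, -0.0, -0.999], [-0.001, -1.0, 0.0]]
ft_force: [0.6, -0.2, -1.3]
grip_width: 0.0475
```

Request:
jog_arm([
  {"hand":0,"dx":-0.7,"dy":0,"dz":-2.5,"ax":0,"ay":0,"az":0},
  {"hand":0,"dx":-0.4,"dy":0,"dz":-1.5,"ax":0,"ay":0,"az":0},
  {"hand":0,"dx":0,"dy":0,"dz":0,"ax":0,"ay":3.5,"az":0},
  {"hand":0,"dx":0,"dy":0,"dz":0,"ax":0,"ay":3.6,"az":0},
  {"hand":0,"dx":0,"dy":0,"dz":0,"ax":0,"ay":3.6,"az":0},
])

```text
time_s: 12.58
position: [0.5823, 0.0255, 0.189]
tool_rot: [[-0.989, 0.001, -0.151], [0.151, -0.0, -0.989], [-0.001, -1.0, 0.0]]
ft_force: [-0.4, 0.3, -1.6]
grip_width: 0.0474
```

Request:
jog_arm([
  {"hand":0,"dx":0,"dy":0,"dz":0,"ax":0,"ay":0,"az":0},
  {"hand":0,"dx":0,"dy":0,"dz":0,"ax":0,"ay":0,"az":0},
  {"hand":0,"dx":0,"dy":0,"dz":0,"ax":0,"ay":0,"az":0},
  {"hand":0,"dx":0,"dy":0,"dz":0,"ax":0,"ay":0,"az":0},
  {"hand":0,"dx":0,"dy":0,"dz":0,"ax":0,"ay":0,"az":0},
])

```text
time_s: 13.0
position: [0.5824, 0.0249, 0.1884]
tool_rot: [[-0.989, 0.0, -0.148], [0.148, 0.0, -0.989], [-0.0, -1.0, -0.0]]
ft_force: [0.1, -1.2, -1.4]
grip_width: 0.0475
```

```bash
python3 look.py w8; python3 - <<'E'
from h import *
for n in ["scene","side"]: cv2.imwrite(f"pics/{n}8.png",imaging.get_image(n)[:,:,::-1])
a=cv2.imread("pics/scene8.png");b=cv2.imread("pics/side8.png")
cv2.imwrite("pics/both8.png",np.hstack([cv2.resize(a[70:190,150:290],None,fx=2.8,fy=4.5,interpolation=cv2.INTER_CUBIC),cv2.resize(b[130:250,120:250],None,fx=3,fy=4.5,interpolation=cv2.INTER_CUBIC)]))
E
```

```text
13.0 [0.5824 0.0249 0.1884] [-9.1853 26.966  73.1234  0.0013 79.9032 89.341 ] 0.04745712850930689 [ 0.1317 -1.1599 -1.4489]
[[-0.9889  0.0001 -0.1483]
 [ 0.1483  0.     -0.9889]
 [-0.0001 -1.     -0.    ]]
```

View pics/w8.png

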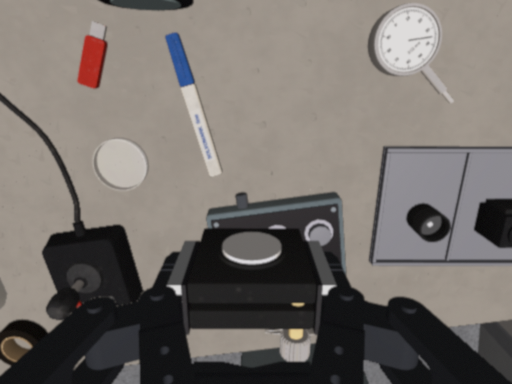

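View pics/scene8.png

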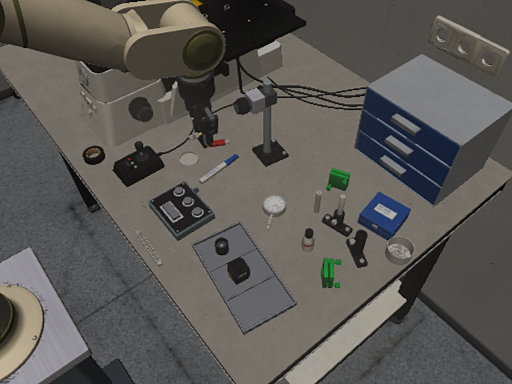

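View pics/side8.png

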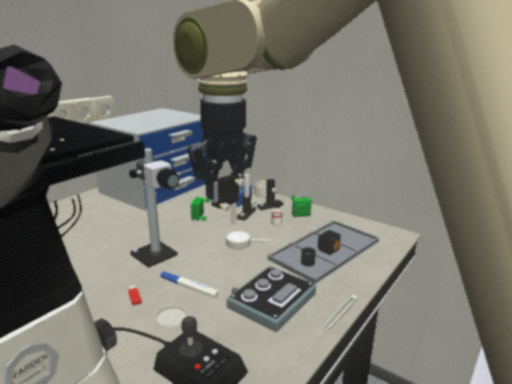

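The mount is held upright. The wrist view shows the lens barrel's edge at the top, around (145,0), so I still need about 35 mm to the left (+y), as planned.

Request:
jog_arm([
  {"hand":0,"dx":0.1,"dy":0,"dz":-1,"ax":0,"ay":0,"az":0},
  {"hand":0,"dx":0.1,"dy":0,"dz":-1,"ax":0,"ay":0,"az":0},
  {"hand":0,"dx":0.1,"dy":0,"dz":-1,"ax":0,"ay":0,"az":0},
  {"hand":0,"dx":0.1,"dy":0,"dz":-0.5,"ax":0,"ay":0,"az":0},
  {"hand":0,"dx":0,"dy":0,"dz":0,"ax":0,"ay":0,"az":0},
])

```text
time_s: 13.57
position: [0.5835, 0.0619, 0.1883]
tool_rot: [[-0.989, -0.0, -0.147], [0.147, 0.0, -0.989], [0.0, -1.0, -0.0]]
ft_force: [-0.1, 0.1, 0.5]
grip_width: 0.0478
```

Request:
jog_arm([
  {"hand":0,"dx":0,"dy":0,"dz":0,"ax":0,"ay":0,"az":0},
  {"hand":0,"dx":0,"dy":0,"dz":0,"ax":0,"ay":0,"az":0},
  {"hand":0,"dx":0,"dy":0,"dz":0,"ax":0,"ay":0,"az":0},
  {"hand":0,"dx":0,"dy":0,"dz":0,"ax":0,"ay":0,"az":0},
  {"hand":0,"dx":0,"dy":0,"dz":0,"ax":0,"ay":0,"az":0},
])

```text
time_s: 13.98
position: [0.5837, 0.0598, 0.1883]
tool_rot: [[-0.989, 0.0, -0.149], [0.149, -0.0, -0.989], [-0.0, -1.0, 0.0]]
ft_force: [-0.2, -0.6, -0.9]
grip_width: 0.0475
```

```bash
python3 look.py w9; python3 - <<'E'
from h import *
for n in ["scene","side"]: cv2.imwrite(f"pics/{n}9.png",imaging.get_image(n)[:,:,::-1])
a=cv2.imread("pics/scene9.png");b=cv2.imread("pics/side9.png")
f=lambda c:cv2.convertScaleAbs(cv2.resize(c,None,fx=6,fy=6,interpolation=cv2.INTER_CUBIC),alpha=1.8,beta=15)
cv2.imwrite("pics/sc9c.png",f(a[70:160,170:290]));cv2.imwrite("pics/sd9c.png",f(b[140:230,120:250]))
E
```

```text
13.9833 [0.5837 0.0598 0.1883] [-5.698  27.3496 72.475  -0.0005 80.1747 92.8926] 0.04746830440698604 [-0.2301 -0.5736 -0.8841]
[[-0.9888  0.     -0.1494]
 [ 0.1494 -0.     -0.9888]
 [-0.     -1.      0.    ]]
```

View pics/w9.png

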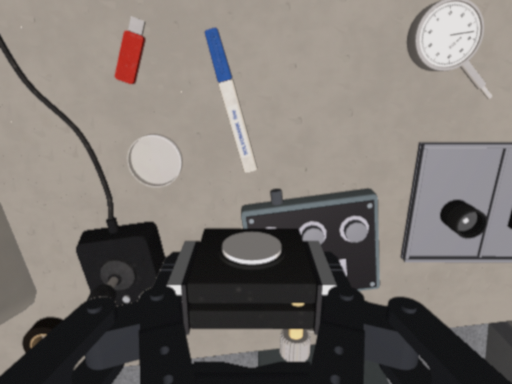

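View pics/sc9c.png

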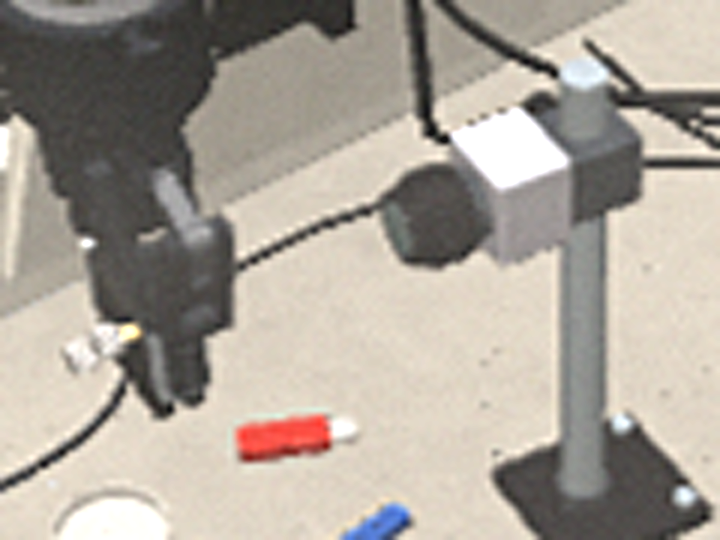

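View pics/sd9c.png

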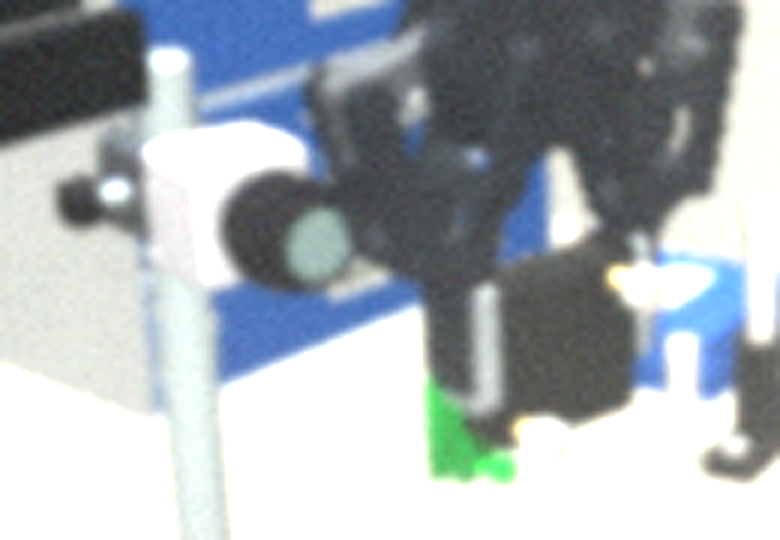

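```bash
python3 - <<'E'
from h import *
import pickle
np.set_printoptions(precision=4,suppress=True)
sc=lambda x,y:("scene",170+x/6,70+y/6); sd=lambda x,y:("side",120+x/6,140+y/6)
L,e=tri([sc(398,229),sd(320,244)]);print("lens",L,e)
T,e=tri([sc(585,72),sd(170,54)]);print("posttop",T,e); B=np.array([.776,.0303])
P=(T[:2]+B)/2; d=P-L[:2];print("dist",np.linalg.norm(d),"yaw",np.degrees(np.arctan2(d[1],d[0])))
s=pickle.load(open("w9.pkl","rb")); R=np.array(s["tool_rot"]);p=s["position"]
# mount frame: x=tool x, z=-tool y, y=tool z x.. ; plate centre x=-7 at TCP, underside 10.6mm below TCP
X=R[:,0];Z=-R[:,1];Y=np.cross(Z,X)
O=p-Z*.0106+X*.007
mir=O-X*.017+Z*.024
for nm,yaw in (("meas",np.arctan2(d[1],d[0])),("-8.6",np.radians(-8.6))):
    lx=np.array([np.cos(yaw),np.sin(yaw),0]);ly=np.array([-lx[1],lx[0],0]);v=mir-L
    print(nm,"mirror in lens mm",1e3*v@lx,1e3*v@ly,1e3*v[2])
for c in [(3,24,48),(3,-24,48),(3,24,0),(3,-24,0)]:
    W=O+(X*c[0]+Y*c[1]+Z*c[2])*1e-3;a=proj("side",W);print(c,"side crop",(a-[120,140])*6,"scene crop",(proj("scene",W)-[170,70])*6)
E
```

```text
lens [0.6924 0.0433 0.2023] [np.float64(0.5), np.float64(0.5)]
posttop [0.7756 0.028  0.2458] [np.float64(0.9), np.float64(0.9)]
dist 0.08456957501201401 yaw -9.629123086686066
meas mirror in lens mm -99.97526811626261 -1.7021630701466959 -0.6330897956449422
-8.6 mirror in lens mm -99.98971351516869 0.09372934684007198 -0.6330897956449422
(3, 24, 48) side crop [627.703  253.0846] scene crop [140.7404 326.6907]
(3, -24, 48) side crop [494.7049 296.1747] scene crop [ 86.7832 254.1163]
(3, 24, 0) side crop [630.6189 406.4467] scene crop [156.1418 421.2988]
(3, -24, 0) side crop [501.2467 455.4242] scene crop [103.6549 348.8497]
```

The mirror computes to within 2 mm of target. The predicted lower edge of the mount in the side view looks a few mm low, so I'll check the height on a less saturated crop.

```bash
python3 - <<'E'
import cv2
for n,(x0,y0) in dict(side=(185,165),scene=(170,105)).items():
    b=cv2.imread(f"pics/{n}9.png")[y0:y0+60,x0:x0+60]
    c=cv2.resize(b,None,fx=10,fy=10,interpolation=cv2.INTER_CUBIC);c=cv2.convertScaleAbs(c,alpha=1.3,beta=10)
    for x in range(x0+5,x0+60,10): cv2.putText(c,str(x),((x-x0)*10-10,10),0,.35,(0,0,255),1);cv2.line(c,((x-x0)*10,0),((x-x0)*10,600),(0,0,255),1)
    for y in range(y0+5,y0+60,10): cv2.putText(c,str(y),(0,(y-y0)*10),0,.35,(0,0,255),1);cv2.line(c,(0,(y-y0)*10),(600,(y-y0)*10),(0,0,255),1)
    cv2.imwrite(f"pics/{n}9d.png",c)
E
```

```text
(no output)
```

View pics/side9d.png

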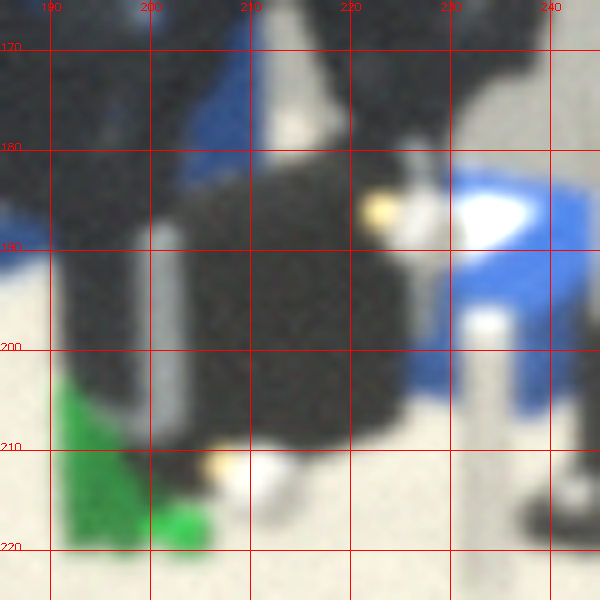

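View pics/scene9d.png

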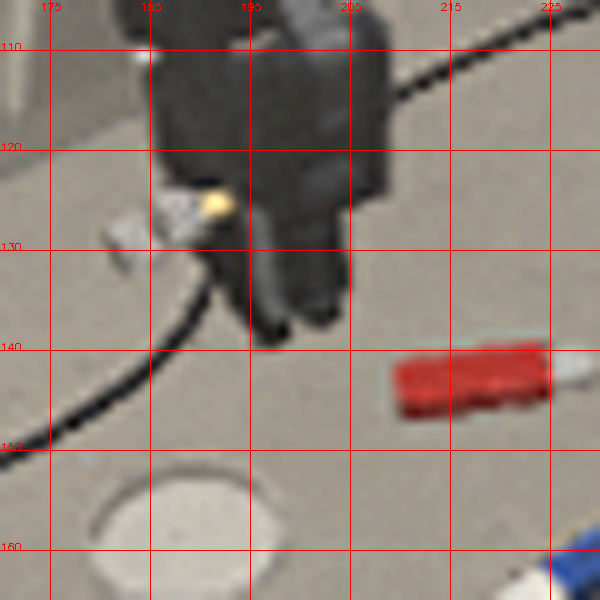

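The mount's lower edge in the side view lies on the prediction: at column 220 I see row 209.5 against 209.6 predicted. The height is therefore right, and the mirror faces the lens. The arm is at rest, so I hand in.

```bash
python3 - <<'E'
from rig import status, job
s=status.observe();print(s["time_s"],s["position"],abs(s["qvel"]).max(),s["grip_width"])
print(job.close_job())
E
```

```text
14.1333 [0.58363548 0.06001587 0.18831092] 0.0790880057815924 0.04767561852472214
the job is handed in; nothing more can be done
None
```

I pressed the long, left and right keys in that order. Each went at least 5.4 mm of its 6 mm travel and was held down for about half a second. I didn't touch the middle key. I then lifted the mirror mount out of the tray and presented it to the lens, and I handed the job in at 14.1 s of the 58 s with the gripper still holding it there. The hand-in gives no verdict.

**Last checks:**
- **Position:** the mirror computes to 100 mm from the lens glass, 0 to 2 mm off its axis sideways and 0.6 mm low.
- **Facing:** the mirror is square to the lens within about 1°. My two measurements of the lens yaw gave −8.6° and −9.6°; I aimed for −8.6°.
- **Grip:** the mount is upright and at rest, held at 47.7 mm.
- **Surroundings:** the bystanders and the camera look unmoved in the final pictures.

**One disagreement:** the mount's lower edge first looked about 4 mm off its predicted place in the side view. A clearer crop put it within about 1 pixel (roughly 1.5 mm), except at its bottom-right corner, which looks rounded and was about 2.5 pixels off. The lens was out of the wrist camera's view in the final pose, so its position rests on the scene and side cameras.

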